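Kit the connector covers into the pocket tray

ROBOT

A 6-joint arm with a two-finger parallel gripper is mounted at the origin on the work surface. World frame = base frame: x ahead of the robot, y to its left, z up, the work surface at z = 0. Lengths are in mm, angles in rad, forces in N, time in s.
With the tool pointing down it reaches from about 300 to 875 mm from the base axis. Payload 6.4 kg.
Tool frame: the origin (TCP) lies between the finger pads; the fingertips stand 25 mm ahead of it and the grasp point (between the pads) lies 6 mm ahead of it; z points along the fingers, y is the line along which they close (so a half turn about z gives the same grasp; the last joint's range is limited). The gripper opens to 85 mm and grips with 20 to 120 N. Pads are 22 mm wide; open, the fingers measure 114 mm over their backs; the gripper's body (76 mm by 85 mm) begins 54 mm behind the grasp point. The pads swing forward as they close: fully open they stand 13 mm farther back than shut.
Start: joints at [-0.206, 0.181, 1.607, -0, 1.354, -0.206], TCP at [575.014, 0.015, 256.288] pointing down, gripper open.
Joint ranges: [-2.99, 2.99], [-0.89, 2.07], [0.3, 2.58], [-1.14, 4.28], [0, 2.63], [-3.12, 3.12]. Speed limits (rad/s): [2.57, 2.57, 3.01, 3.14, 3.14, 3.14].

INTERFACE

Orientations are given as a rotation vector (axis times angle).
In Python, from cell import get_state, grab_frame, calibration, close_job gives the robot as it stands.
- The arm moves only by the tool apply_moves, never from a script. Its argument "increments" is a list of rows, each a list of 3 entries, a list of its own where there are three numbers: the shift along the tool's x, y, z each as a share of 0.04 m, from -1 to 1, then the turn, a rotation vector about the tool's x, y, z each as a share of 5 degrees, from -1 to 1, then the finger opening in mm, from 0 to 85.4. In form: [[[x, y, z], [ax, ay, az], grip], ...]. A call has 1 to 20 rows; each row shifts and turns the commanded pose from where the row before left it, along the tool's axes as they then stand; what a row does not reach is not made up. A row lasts 1/8 s, in which the tool goes at most 62.5 mm and 10.7 degrees, less where a joint would pass 70% of its speed; a pose out of reach is approached as far as the arm can. A call with a number of a shift or a turn outside -1 to 1 is refused whole. A call with a gripper value outside its range is refused whole. The fingers move at their own pace and stop on an object; "force" is the grip in N (left out, the last holds). Time passes only in rows, so rows that do not move let the fingers close. It gives the time, the measured TCP pose, the force, the opening and the grip force at its end, in the units of the state.
- get_state(): the state, without advancing time (a new reading comes with each control period).
- grab_frame(name): name is "scene" or "side" or "wrist"; returns the picture (384x512x3 uint8, blue, green, red); there is no depth.
- calibration(name): a dict with "fx", "fy", "cx", "cy" (pixels), "R" (3x3) and "t" (3): a world point X has camera coordinates R X + t. Camera axes: x right, y down, z forward; pixel columns grow to the right and rows downward; lengths in mm; the calibration is good to about 2 mm. A picture is of the moment at which its call begins: read the wrist's pose just before it. calibration takes no time and is no camera call; for the wrist camera it gives the pose at the moment of the call.
- close_job(): hands the job in; it is judged then, once.
The state is a dict: "clock": time; "qpos": joint angles; "joint_vel": joint speeds; "effort": joint torques, N m; "tool_pos": TCP position; "eef_rot": TCP orientation; "wrist_force": force on the tool from outside, world axes, zero at the start; "ft_torque": the same for the moment, N m; "gripper_width": finger opening in mm; "grasp_force": force on a finger pad.
Only numpy, scipy, OpenCV 4.12 (cv2) and the standard library are available. Lean on these libraries where they do the work, as an engineer would, in place of code of your own. Each camera call takes 0.05 s, during which the arm holds its last target. There are 200 camera calls.

TASK

Pack the flight unit's four connector covers into the kit tray: the long cover, the large square cover, the wide round cap and the slim round cap, each standing upright on the floor of the pocket of its own shape and size. Leave the short cover and the small square cover standing where they are on the table, since they belong to another unit.

Things in the scene. Friction and masses are not known exactly. Their poses are not given: they have to be found in the camera images.
- long_cover_mid (a point): Long connector cover, to be packed: an upright oblong, 64 mm long (x), 20 mm wide (y), 36 mm high (z), moulded red plastic, like all six loose covers, a steel screw head at either end of its top (4 mm proud) and a dark bar between. The point is its centre, 18 mm above its underside. Grip it across the 20 mm width.
- square_cover_mid (a point): Large square cover, to be packed: 34 x 34 mm (x, y), 36 mm high, moulded red plastic, like all six loose covers, four small screw heads and a dark square on top. The point is its centre, 18 mm above its underside.
- wide_cap_mid (a point): Wide round cap, to be packed: upright cylinder 40 mm in diameter, 36 mm high, moulded red plastic, like all six loose covers, fine grip ribs round its side, a dark disc on top. The point is its centre, 18 mm above its underside; z up along its axis.
- slim_cap_mid (a point): Slim round cap, to be packed: upright cylinder 22 mm in diameter, 44 mm high, moulded red plastic, like all six loose covers, fine grip ribs, a dark disc on top. The point is its centre, 22 mm above its underside; z up along its axis.
- short_cover_mid (a point): Short connector cover, a look-alike to leave alone: as the long one but only 38 mm long (x), 20 mm wide (y), 36 mm high. The point is its centre, 18 mm above its underside.
- small_square_mid (a point): Small square cover, a look-alike to leave alone: as the large one but only 22 x 22 mm, 36 mm high. The point is its centre, 18 mm above its underside.
- pocket_long_floor (a point): Fixed grey block, 98 (x) x 83 (y) mm, top 16 mm above the table; one of four in a 2 x 2 tray (100 mm apart in x, 85 mm in y; rim 14 mm high), in changing order. In it a recess 6 mm deep, dark floor: an oblong one, 84 mm (x) by 40 mm (y). The point is the centre of the recess floor, 10 mm above the table; z up.
- pocket_square_floor (a point): Fixed grey block, 98 (x) x 83 (y) mm, top 16 mm above the table; one of four in a 2 x 2 tray (100 mm apart in x, 85 mm in y; rim 14 mm high), in changing order. In it a recess 6 mm deep, dark floor: a square one, 54 x 54 mm, sides along x and y. The point is the centre of the recess floor, 10 mm above the table; z up.
- pocket_round_floor (a point): Fixed grey block, 98 (x) x 83 (y) mm, top 16 mm above the table; one of four in a 2 x 2 tray (100 mm apart in x, 85 mm in y; rim 14 mm high), in changing order. In it a recess 6 mm deep, dark floor: the larger round one, 60 mm in diameter. The point is the centre of the recess floor, 10 mm above the table; z up.
- pocket_small_floor (a point): Fixed grey block, 98 (x) x 83 (y) mm, top 16 mm above the table; one of four in a 2 x 2 tray (100 mm apart in x, 85 mm in y; rim 14 mm high), in changing order. In it a recess 6 mm deep, dark floor: the smaller round one, 40 mm in diameter. The point is the centre of the recess floor, 10 mm above the table; z up.
Things that resemble listed ones, but are neither listed nor needed, are in the scene too. Leave any orange look-alike of the part that bears long_cover_mid alone. What is shaped like the part that bears wide_cap_mid but grey or purple is not meant.

How it is judged:
By the outcome, as a careful person would: the job done as asked, in the order asked, and still so for the second after the job is handed in, with the robot touching nothing.
It also fails if it takes over 96 s, if anything falls off the work surface, if the arm or the gripper's body presses on something with over 40 N, if the wrist force passes 120 N, or if a joint passes its speed limit or range.

## Working session

There is one attempt and no reset: what is moved stays moved. The work goes in short steps, Python scripts to look and compute and a tool call to move; the robot and the scene stay as the last step left them, time stands still between calls to the robot, and variables do not carry over. Pictures are saved under pics/ and viewed, at most 14 in all, crops included, and the job is handed in when it is done.

Besides the shell and the picture viewer there is one more tool, called after "Request:" as a command line: name --argument value ..., lists and objects as JSON in quotes. apply_moves: Moves the arm, as the interface text tells. Its arguments: {"type":"object","properties":{"increments":{"type":"array"},"force":{"type":"number"}},"required":["increments"]}

```bash
mkdir -p pics; cat > h.py <<'E'
import numpy as np, cv2
from cell import *
def px2w(c,u,v,z):
    R=np.array(c["R"]);t=np.array(c["t"]);d=R.T@np.array([(u-c["cx"])/c["fx"],(v-c["cy"])/c["fy"],1]);o=-R.T@t
    return o+d*(z-o[2])/d[2]
def w2px(c,X):
    p=np.array(c["R"])@np.array(X,float)+np.array(c["t"]);return np.array([c["fx"]*p[0]/p[2]+c["cx"],c["fy"]*p[1]/p[2]+c["cy"]])
E
python3 - <<'E'
from h import *
s=get_state();print(s)
for n in("scene","side","wrist"):
    f=grab_frame(n);cv2.imwrite(f"pics/{n}0.png",cv2.resize(f,(800,600),interpolation=cv2.INTER_CUBIC));cv2.imwrite(f"raw_{n}.png",f)
    c=calibration(n);R=np.array(c["R"]);print(n,c["fx"],-R.T@np.array(c["t"]),R.round(2).tolist())
E
```

```text
{'clock': 0.0, 'qpos': array([-2.06313436e-01,  1.81553110e-01,  1.60798401e+00,  1.62830253e-05,
        1.35380662e+00, -2.06289948e-01]), 'joint_vel': array([ 0.00011865, -0.00117814, -0.00047242,  0.00190652,  0.00040862,
       -0.0009128 ]), 'effort': array([ 3.41415571e-04, -4.44869328e+01, -3.51340663e+01, -2.51131587e-04,
        9.11703974e-03,  3.43231875e-05]), 'tool_pos': array([5.74500239e+02, 1.19149737e-01, 2.55388929e+02]), 'eef_rot': array([-2.22042873e+00, -2.22036876e+00,  1.48371268e-03]), 'wrist_force': array([0.04852009, 0.33417253, 0.08988472]), 'ft_torque': array([ 0.07033867,  0.00513446, -0.00203744]), 'grasp_force': 0.0, 'gripper_width': 85.397806820789}
scene 376.3813481714347 [1228.30243173  307.28412869  703.28851666] [[-0.46, 0.89, 0.01], [0.58, 0.3, -0.76], [-0.68, -0.34, -0.65]]
side 414.8251375962168 [ 319.47387882 -761.03844486  588.59243225] [[0.97, -0.26, 0.0], [-0.15, -0.57, -0.81], [0.21, 0.78, -0.58]]
wrist 282.10465276491897 [574.36640543  81.17027447 373.67114719] [[1.0, -0.0, -0.0], [0.0, -0.95, 0.32], [-0.0, -0.32, -0.95]]
```

View pics/scene0.png

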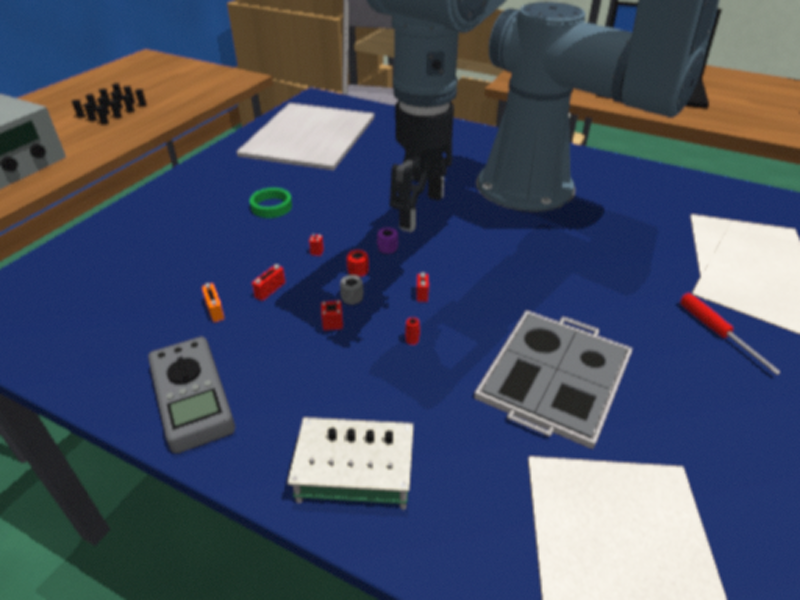

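View pics/side0.png

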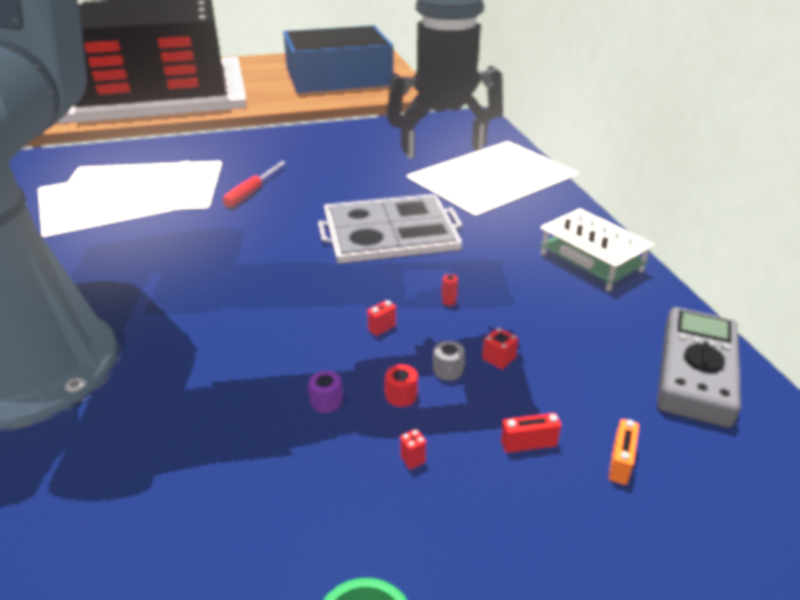

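View pics/wrist0.png

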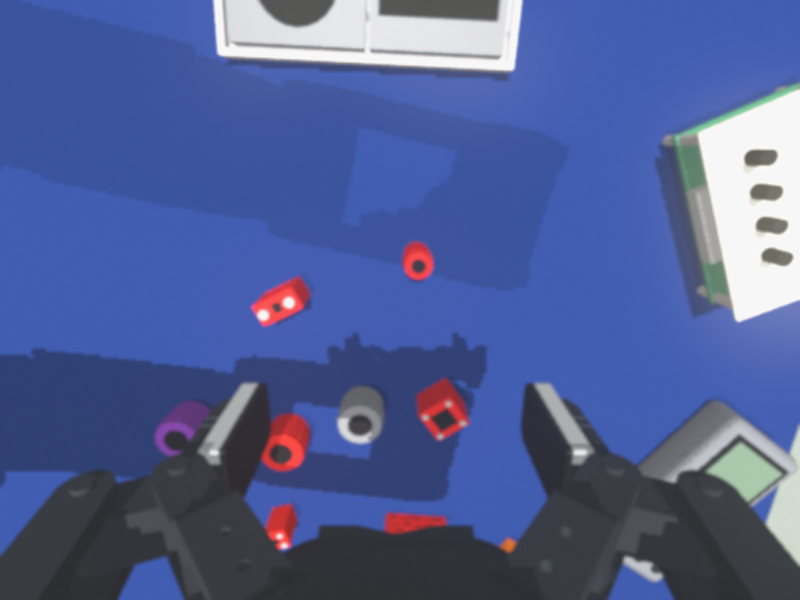

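The scene view shows, in 800x600 pixels, the tray near (555,375) with its pockets in 2x2 order. It also shows six red covers, an orange bar at (212,302) and grey and purple caps at (351,289) and (388,240). In the side view:
- **To pack:** the long cover is at (531,425), the large square at (500,345), the wide red cap at (401,380) and the slim cap at (450,288).
- **Leave alone:** the short cover is at (381,315) and the small square at (412,440).

I'll compute coarse positions from these.

```bash
python3 - <<'E'
from h import *
k=.64
S=calibration("side");C=calibration("scene");W=calibration("wrist")
def go(c,d):
    for n,(u,v,z) in d.items(): print(n,px2w(c,u*k,v*k,z).round(0))
print("side");go(S,dict(long=(530,423,36),sq=(501,339,36),wide=(402,372,36),slim=(450,277,44),short=(381,308,36),small=(413,437,36),orange=(627,437,36),grey=(449,350,36),purple=(325,381,36),prnd=(367,237,10),psm=(358,214,10),psq=(412,208,10),plong=(422,231,10)))
print("scene");go(C,dict(long=(268,275,36),sq=(332,308,36),wide=(357,256,36),slim=(413,323,44),short=(423,280,36),small=(316,239,36),grey=(351,283,36),purple=(387,234,36),orange=(211,295,36),prnd=(543,341,10),psm=(593,359,10),psq=(574,402,10),plong=(520,381,10)))
print("wrist");go(W,dict(sq=(444,421,36),wide=(281,454,36),slim=(418,266,44),short=(277,306,40),grey=(360,424,36),purple=(176,440,36)))
E
```

```text
side
long [ 593. -298.   36.]
sq [ 618. -148.   36.]
wide [ 473. -177.   36.]
slim [594.  -1.  44.]
short [479. -40.  36.]
small [ 458. -284.   36.]
orange [ 690. -346.   36.]
grey [ 544. -152.   36.]
purple [ 377. -169.   36.]
prnd [510. 202.  10.]
psm [512. 287.  10.]
psq [615. 285.  10.]
plong [609. 197.  10.]
scene
long [ 595. -294.   36.]
sq [ 618. -142.   36.]
wide [ 471. -181.   36.]
slim [595.   0.  44.]
short [478. -38.  36.]
small [ 460. -281.   36.]
grey [ 545. -149.   36.]
purple [ 380. -165.   36.]
orange [ 687. -348.   36.]
prnd [501. 197.  10.]
psm [504. 281.  10.]
psq [605. 277.  10.]
plong [603. 191.  10.]
wrist
sq [ 617. -149.   36.]
wide [ 469. -185.   36.]
slim [591.  -4.  44.]
short [479. -39.  40.]
grey [ 542. -152.   36.]
purple [ 375. -169.   36.]
```

Request:
apply_moves --increments '[[[-0.9, -0.1, -0.5], [0, 0, 0], 85], [[-0.9, -0.1, -0.5], [0, 0, 0], 85], [[-0.9, -0.1, -0.5], [0, 0, 0], 85], [[-0.9, 0, -0.5], [0, 0, 0], 85], [[0, 0, 0], [0, 0, 0], 85], [[0, 0, 0], [0, 0, 0], 85]]'

```text
clock: 0.9
tool_pos: [562.7, -143.5, 335.4]
eef_rot: [-2.221, -2.22, 0.0]
wrist_force: [0.2, 0.7, -0.1]
gripper_width: 84.5
grasp_force: 0.0
```

```bash
python3 - <<'E'
from h import *
import json
s=get_state();print(s["clock"],s["tool_pos"],s["eef_rot"])
c=calibration("wrist");f=grab_frame("wrist");cv2.imwrite("w1.png",f)
json.dump({k:np.array(v).tolist() for k,v in c.items()},open("w1.json","w"))
cv2.imwrite("pics/w1.png",cv2.resize(f[30:330,60:460],(800,600),interpolation=cv2.INTER_CUBIC))
E
```

```text
0.9 [ 562.68268746 -143.48350182  335.40526537] [-2.22065461e+00 -2.21997818e+00  1.38165709e-04]
```

View pics/w1.png

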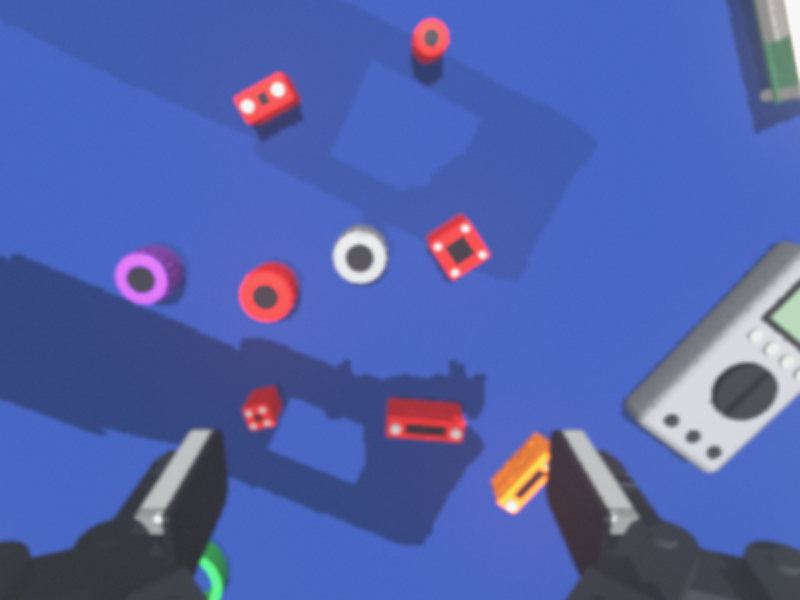

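This close view, in crop pixels, separates the pieces:
- **Long cover:** dark bar at (426,431), the longer of the two red oblongs. The short one is at (266,98) and the orange one at (527,483).
- **Large square:** (460,249), larger than the small square at (261,415).
- **Wide red cap:** (266,296). The grey and purple caps are at (360,257) and (141,279).
- **Slim red cap:** (431,38).

I'll measure the targets next, then look at the tray.

```bash
python3 - <<'E'
from h import *
import json
c=json.load(open("w1.json"))
def P(u,v,z): return px2w(c,60+u/2,30+v/2,z)
L=[P(396,430,40),P(456,434,40)];print("long",sum(L)/2,P(426,431,36),np.degrees(np.arctan2(*(L[1]-L[0])[1::-1])),np.linalg.norm(L[1]-L[0]))
q=[P(*a,38) for a in((438,246),(464,228),(484,254),(455,272))];print("sq",P(460,249,36),sum(q)/4,[np.degrees(np.arctan2(*(q[i+1]-q[i])[1::-1])) for i in range(3)])
print("wide",P(266,296.5,36),"slim",P(431,38,44),"short",P(263,99,36),"small",P(261,415,36),"grey",P(360,258,36))
for n in ((396,430),(456,434)):print(n,P(*n,40))
E
```

```text
long [ 594.92197846 -298.80739222   40.        ] [ 595.18546377 -300.14644725   36.        ] -4.281583781734831 49.908397009868864
sq [ 617.23043839 -146.26739449   36.        ] [ 617.18790355 -146.72840852   38.        ] [np.float64(35.510724304922185), np.float64(-50.89984788825332), np.float64(-146.8821157363522)]
wide [ 469.41525089 -183.24105647   36.        ] slim [591.39521096  -4.75368127  44.        ] short [477.02171338 -41.53811059  36.        ] small [ 458.31023469 -285.23971787   36.        ] grey [ 542.25466122 -153.1063118    36.        ]
(396, 430) [ 570.03742258 -296.94435657   40.        ]
(456, 434) [ 619.80653434 -300.67042786   40.        ]
```

Request:
apply_moves --increments '[[[1, 0, 0], [0, 0, 0], 85], [[1, 0, 0], [0, 0, 0], 85], [[1, 0, 0], [0, 0, 0], 85], [[1, 0, 0], [0, 0, 0], 85], [[1, 0, 0], [0, 0, 0], 85], [[1, 0, 0], [0, 0, 0], 85], [[1, 0, 0], [0, 0, 0], 85], [[0.5, 0, 0], [0, 0, 0], 85], [[0, 0, 0], [0, 0, 0], 85], [[0, 0, 0], [0, 0, 0], 85]]'

```text
clock: 2.2
tool_pos: [562.9, 155.3, 336.0]
eef_rot: [2.222, 2.221, -0.001]
wrist_force: [-0.1, 0.9, 0.4]
gripper_width: 84.9
grasp_force: 0.0
```

```bash
python3 - <<'E'
from h import *
import json
s=get_state();print(s["clock"],s["tool_pos"],s["eef_rot"])
c=calibration("wrist");f=grab_frame("wrist");cv2.imwrite("w2.png",f)
json.dump({k:np.array(v).tolist() for k,v in c.items()},open("w2.json","w"))
cv2.imwrite("pics/w2.png",cv2.resize(f[30:330,60:460],(800,600),interpolation=cv2.INTER_CUBIC))
E
```

```text
2.2 [562.94585749 155.3394827  335.9632191 ] [ 2.22161427e+00  2.22117704e+00 -1.26527150e-03]
```

View pics/w2.png

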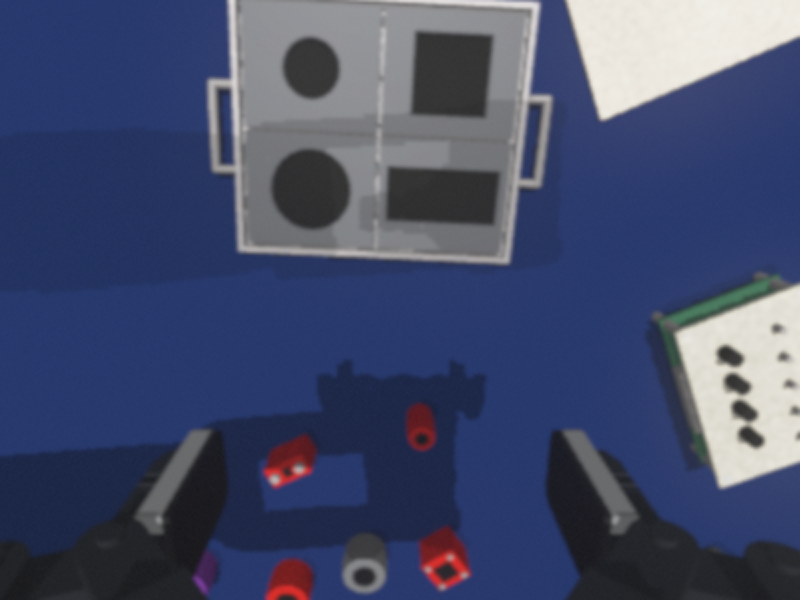

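The tray view gives these pockets in crop pixels: large round at (311,189), small round at (311,68), square at (452,75) and long at (442,196).

```bash
python3 - <<'E'
from h import *
import json
c=json.load(open("w2.json"))
f=cv2.imread("w2.png");g=cv2.resize(f[30:330,60:460],(800,600),interpolation=cv2.INTER_CUBIC)
m=((g.max(2)<75)).astype(np.uint8)
n,lab,st,ce=cv2.connectedComponentsWithStats(m[:245,240:525])
for i in range(1,n):
    if st[i,4]>500: print(st[i])
def P(u,v,z): return px2w(c,60+u/2,30+v/2,z)
D=dict(rnd=(311,189,10),small=(311,68,10),sq=(452,75,10),long=(442,196,10))
W={k:P(*v) for k,v in D.items()}
for k,v in W.items():print(k,v.round(1))
a=lambda v:np.degrees(np.arctan2(v[1],v[0]))
print(a(W["sq"]-W["small"]),a(W["long"]-W["rnd"]),a(W["small"]-W["rnd"])-90,a(W["sq"]-W["long"])-90)
print([np.linalg.norm(W[x]-W[y]) for x,y in(("sq","small"),("long","rnd"),("small","rnd"),("sq","long"))])
print("slim",P(421,438,44))
# rect corners of long pocket
print("longedge",a(P(499,172,10)-P(388,167,10)),a(P(495,225,10)-P(387,219,10)))
# rim corners z=14
print("rim",a(P(510,263,14)-P(238,250,14)))
E
```

```text
[ 173   33   78   84 5792]
[  45   39   52   58 2357]
[  33  150   76   79 4660]
[ 147  168  112   56 5537]
rnd [504.5 193.5  10. ]
small [508.2 278.9  10. ]
sq [610.1 274.2  10. ]
long [605.5 188.1  10. ]
-2.6384004731878603 -3.0168327904361782 -2.4592454275538387 -3.0160726331061483
[np.float64(101.99540351941882), np.float64(101.16241397956396), np.float64(85.48536679883544), np.float64(86.15498233676645)]
slim [591.08916601  -4.25942994  44.        ]
longedge -2.512644671020537 -3.1789120212821995
rim -2.793952882779432
```

Request:
apply_moves --increments '[[[-0.8, 0.145, -0.0], [0, 0, 0], 60], [[-0.8, 0.145, 0.6], [0, 0, 0], 50], [[-0.8, 0.145, 0.6], [0, 0, 0], 50], [[-0.8, 0.145, 0.6], [0, 0, 0], 50], [[-0.76, 0.145, 0.6], [0, 0, 0], 50], [[0, 0, 0.9], [0, 0, 0], 50], [[0, 0, 0.9], [0, 0, 0], 50], [[0, 0, 0.9], [0, 0, 0], 50], [[0, 0, 0.3], [0, 0, 0], 50], [[0, 0, 0], [0, 0, 0], 50], [[0, 0, 0], [0, 0, 0], 50]]'

```text
clock: 3.62
tool_pos: [593.2, -2.9, 122.1]
eef_rot: [2.22, 2.219, 0.002]
wrist_force: [0.0, 0.6, -0.3]
gripper_width: 49.9
grasp_force: 0.0
```

```bash
python3 - <<'E'
from h import *
c=calibration("wrist");f=grab_frame("wrist");cv2.imwrite("w3.png",f)
print(w2px(c,[591,-4,44]))
cv2.imwrite("pics/w3.png",cv2.resize(f,(640,480),interpolation=cv2.INTER_CUBIC))
E
```

```text
[250.37226946 210.48166122]
```

View pics/w3.png

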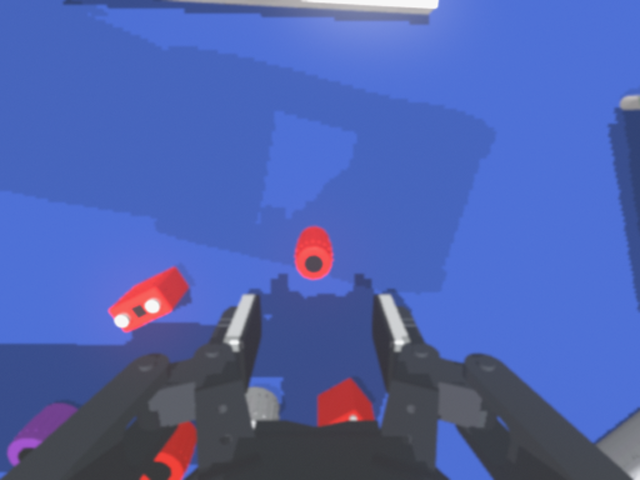

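The slim cap's disc is at (314,264), which is within 1 px of the prediction. I'll descend and grip it.

Request:
apply_moves --increments '[[[-0.025, -0.04, 0.8], [0, 0, 0], 50], [[0, 0, 0.8], [0, 0, 0], 50], [[0, 0, 0.55], [0, 0, 0], 50], [[0, 0, 0], [0, 0, 0], 50], [[0, 0, 0], [0, 0, 0], 12], [[0, 0, 0], [0, 0, 0], 12], [[0, 0, 0], [0, 0, 0], 12], [[0, 0, 0], [0, 0, 0], 12], [[0, 0, 0], [0, 0, 0], 12]]' --force 35

```text
clock: 4.8
tool_pos: [591.9, -3.6, 36.3]
eef_rot: [2.219, 2.22, 0.003]
wrist_force: [-0.8, -0.1, 6.3]
gripper_width: 21.6
grasp_force: 34.3
```

Request:
apply_moves --increments '[[[0, 0, -0.8], [0, 0, 0], 12], [[0, 0, -0.8], [0, 0, 0], 12], [[0, 0, -0.6], [0, 0, 0], 12], [[0.88, -0.258, 0], [0, 0, 0], 12], [[0.88, -0.258, 0], [0, 0, 0], 12], [[0.88, -0.258, 0], [0, 0, 0], 12], [[0.88, -0.258, 0], [0, 0, 0], 12], [[0.88, -0.258, 0], [0, 0, 0], 12], [[0.88, -0.258, 0], [0, 0, 0], 12], [[0.88, -0.258, 0], [0, 0, 0], 12], [[0.88, -0.258, 0], [0, 0, 0], 12], [[0, 0, 0], [0, 0, 0], 12], [[0, 0, 0], [0, 0, 0], 12]]'

```text
clock: 6.42
tool_pos: [508.0, 278.0, 122.6]
eef_rot: [2.22, 2.222, 0.0]
wrist_force: [0.9, -0.1, -0.5]
gripper_width: 21.1
grasp_force: 34.3
```

Request:
apply_moves --increments '[[[0, 0.03, 0.7], [0, 0, 0], 12], [[0, 0, 0.7], [0, 0, 0], 12], [[0, 0, 0.3], [0, 0, 0], 12], [[0, 0, 0.18], [0, 0, 0], 12], [[0, 0, 0], [0, 0, 0], 12], [[0, 0, 0], [0, 0, 0], 12]]'

```text
clock: 7.18
tool_pos: [509.8, 278.3, 48.0]
eef_rot: [2.221, 2.221, 0.002]
wrist_force: [-0.4, 0.4, 0.5]
gripper_width: 21.1
grasp_force: 34.3
```

Request:
apply_moves --increments '[[[0, 0, 0.03], [0, 0, 0], 12], [[0, 0, 0], [0, 0, 0], 45], [[0, 0, 0], [0, 0, 0], 45], [[0, 0, 0], [0, 0, 0], 45], [[0, 0, -0.7], [0, 0, 0], 45], [[0, 0, -0.8], [0, 0, 0], 45], [[0, 0, -0.7], [0, 0, 0], 45]]'

```text
clock: 8.05
tool_pos: [509.1, 278.2, 135.0]
eef_rot: [2.221, 2.221, 0.0]
wrist_force: [0.8, 0.6, 0.7]
gripper_width: 45.1
grasp_force: 0.0
```

Request:
apply_moves --increments '[[[-0.965, 0.244, 0], [0, 0, 0], 60], [[-0.965, 0.244, 0], [0, 0, 0], 60], [[-0.965, 0.244, 0], [0, 0, 0], 60], [[-0.965, 0.244, 0], [0, 0, 0], 60], [[-0.965, 0.244, 0], [0, 0, 0], 60], [[-0.965, 0.244, 0], [0, 0, 0], 60], [[-0.965, 0.244, 0], [0, 0, 0], 60], [[-0.965, 0.244, 0], [0, 0, 0], 60], [[-0.965, 0.244, 0], [0, 0, 0], 60], [[-0.965, 0.244, 0], [0, 0, 0], 60], [[-0.965, 0.244, 0], [0, 0, 0], 60], [[0, 0, 0], [0, 0, -1], 60], [[0, 0, 0], [0, 0, -1], 60], [[0, 0, 0], [0, 0, -1], 60], [[0, 0, 0], [0, 0, -1], 60], [[0, 0, 0], [0, 0, -1], 60], [[0, 0, 0], [0, 0, -1], 60], [[0, 0, 0], [0, 0, -1], 60], [[0, 0, 0], [0, 0, -0.2], 60], [[0, 0, 0], [0, 0, 0], 60]]'

```text
clock: 10.55
tool_pos: [616.4, -146.4, 133.8]
eef_rot: [-1.428, -2.798, -0.0]
wrist_force: [0.4, -0.2, -0.3]
gripper_width: 60.0
grasp_force: 0.0
```

```bash
python3 - <<'E'
from h import *
c=calibration("wrist");f=grab_frame("wrist");cv2.imwrite("w4.png",f)
from scipy.spatial.transform import Rotation as Ro
print(Ro.from_rotvec(get_state()["eef_rot"]).as_matrix().round(3))
print(w2px(c,[617.2,-146.5,36])*1.25)
cv2.imwrite("pics/w4.png",cv2.resize(f,(640,480),interpolation=cv2.INTER_CUBIC))
E
```

```text
[[-0.587  0.81  -0.   ]
 [ 0.81   0.587  0.   ]
 [ 0.    -0.    -1.   ]]
[318.76708103 251.50520953]
```

View pics/w4.png

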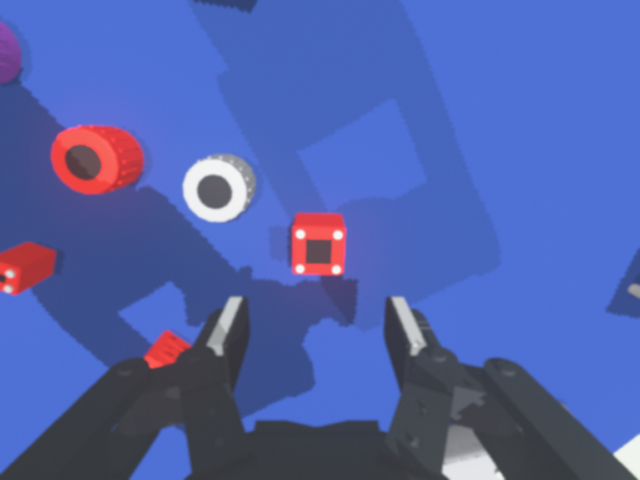

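The square's dark patch is at (319,252), as predicted, and it's aligned with the jaws. I'll grip it.

Request:
apply_moves --increments '[[[0, 0, 0.8], [0, 0, 0], 60], [[0, 0, 0.8], [0, 0, 0], 60], [[0, 0, 0.6], [0, 0, 0], 60], [[0, 0, 0.3], [0, 0, 0], 60], [[0, 0, 0], [0, 0, 0], 60], [[0, 0, 0], [0, 0, 0], 25], [[0, 0, 0], [0, 0, 0], 25], [[0, 0, 0], [0, 0, 0], 25], [[0, 0, 0], [0, 0, 0], 25], [[0, 0, 0], [0, 0, 0], 25], [[0, 0, -0.8], [0, 0, 0], 25], [[0, 0, -0.8], [0, 0, 0], 25], [[0, 0, -0.8], [0, 0, 0], 25], [[0, 0, 0], [0, 0, 0], 25]]'

```text
clock: 12.35
tool_pos: [618.3, -147.1, 133.2]
eef_rot: [1.423, 2.794, 0.001]
wrist_force: [-0.1, -0.5, 0.1]
gripper_width: 33.4
grasp_force: 35.7
```

Request:
apply_moves --increments '[[[0, 0, 0], [0, 0, 0.97], 25], [[0, 0, 0], [0, 0, 0.97], 25], [[0, 0, 0], [0, 0, 0.97], 25], [[0, 0, 0], [0, 0, 0.97], 25], [[0, 0, 0], [0, 0, 0.97], 25], [[0, 0, 0], [0, 0, 0.97], 25], [[0, 0, 0], [0, 0, 0.97], 25], [[0, 0, 0], [0, 0, 0.97], 25], [[0.954, -0.068, 0], [0, 0, 0], 25], [[0.954, -0.068, 0], [0, 0, 0], 25], [[0.954, -0.068, 0], [0, 0, 0], 25], [[0.954, -0.068, 0], [0, 0, 0], 25], [[0.954, -0.068, 0], [0, 0, 0], 25], [[0.954, -0.068, 0], [0, 0, 0], 25], [[0.954, -0.068, 0], [0, 0, 0], 25], [[0.954, -0.068, 0], [0, 0, 0], 25], [[0.954, -0.068, 0], [0, 0, 0], 25], [[0.954, -0.068, 0], [0, 0, 0], 25], [[0.954, -0.068, 0], [0, 0, 0], 25], [[0, 0, 0], [0, 0, 0], 25]]'

```text
clock: 14.85
tool_pos: [605.5, 276.8, 128.0]
eef_rot: [-2.27, -2.169, 0.003]
wrist_force: [0.4, -0.7, -0.7]
gripper_width: 33.5
grasp_force: 35.7
```

```bash
python3 - <<'E'
from h import *
f=grab_frame("scene");g=grab_frame("wrist")
cv2.imwrite("pics/s5.png",np.hstack([cv2.resize(f[180:300,290:420],(433,400),interpolation=cv2.INTER_CUBIC),cv2.resize(g,(360,400))]))
E
```

```text
(no output)
```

View pics/s5.png

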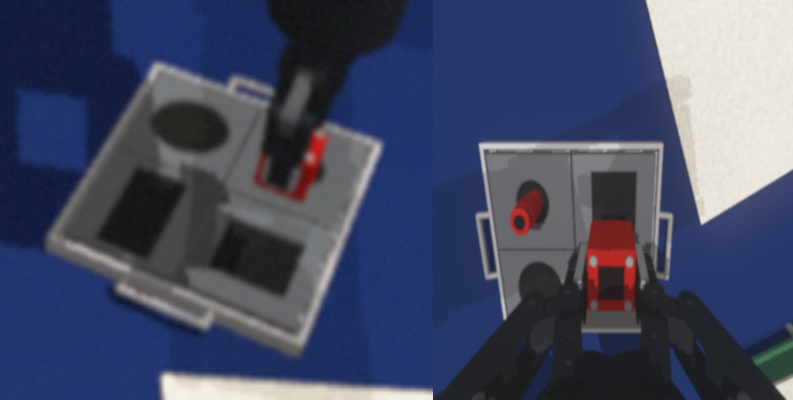

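The wrist view shows the slim cap standing in the small pocket and the square held level over the square pocket. I'll correct the offset and lower it.

Request:
apply_moves --increments '[[[-0.073, 0.094, 0.3], [0, 0, 0], 25], [[0, 0, 0.6], [0, 0, 0], 25], [[0, 0, 0.6], [0, 0, 0], 25], [[0, 0, 0.4], [0, 0, 0], 25], [[0, 0, 0], [0, 0, 0], 25], [[0, 0, 0], [0, 0, 0], 25]]'

```text
clock: 15.7
tool_pos: [611.4, 271.0, 54.6]
eef_rot: [2.275, 2.166, 0.002]
wrist_force: [-0.3, 0.1, 0.4]
gripper_width: 33.7
grasp_force: 35.7
```

Request:
apply_moves --increments '[[[0.065, -0.06, 0.1], [0, 0, 0], 25], [[0, 0, 0.12], [0, 0, 0], 25], [[0, 0, 0], [0, 0, 0], 25], [[0, 0, 0], [0, 0, 0], 25], [[0, 0, 0], [0, 0, 0], 25]]'

```text
clock: 16.32
tool_pos: [608.7, 274.3, 45.5]
eef_rot: [2.275, 2.166, 0.002]
wrist_force: [0.6, 1.3, 1.9]
gripper_width: 33.5
grasp_force: 36.0
```

Request:
apply_moves --increments '[[[0, 0, 0.025], [0, 0, 0], 25], [[0, 0, 0], [0, 0, 0], 54], [[0, 0, 0], [0, 0, 0], 54], [[0, 0, 0], [0, 0, 0], 54], [[0, 0, -0.5], [0, 0, 0], 54], [[0, 0, -0.8], [0, 0, 0], 54], [[0, 0, -0.9], [0, 0, 0], 54]]'

```text
clock: 17.2
tool_pos: [608.4, 273.9, 134.0]
eef_rot: [2.275, 2.166, 0.0]
wrist_force: [-0.1, 1.6, 0.2]
gripper_width: 54.0
grasp_force: 0.0
```

Request:
apply_moves --increments '[[[-0.966, -0.243, 0], [0, 0, 0], 64], [[-0.966, -0.243, 0], [0, 0, 0], 64], [[-0.966, -0.243, 0], [0, 0, 0], 64], [[-0.966, -0.243, 0], [0, 0, 0], 64], [[-0.966, -0.243, 0], [0, 0, 0], 64], [[-0.966, -0.243, 0], [0, 0, 0], 64], [[-0.966, -0.243, 0], [0, 0, 0], 64], [[-0.966, -0.243, 0], [0, 0, 0], 64], [[-0.966, -0.243, 0], [0, 0, 0], 64], [[-0.966, -0.243, 0], [0, 0, 0], 64], [[-0.966, -0.243, 0], [0, 0, 0], 64], [[-0.966, -0.243, 0], [0, 0, 0], 64], [[0, 0, 0], [0, 0, 1], 64], [[0, 0, 0], [0, 0, 1], 64], [[0, 0, 0], [0, 0, 1], 64], [[0, 0, 0], [0, 0, 1], 64], [[0, 0, 0], [0, 0, 1], 64], [[0, 0, 0], [0, 0, 1], 64], [[0, 0, 0], [0, 0, 1], 64], [[0, 0, 0], [0, 0, 1], 64]]'

```text
clock: 19.7
tool_pos: [469.7, -183.8, 133.6]
eef_rot: [2.879, 1.253, 0.002]
wrist_force: [0.3, 0.0, 0.2]
gripper_width: 64.2
grasp_force: 0.0
```

Request:
apply_moves --increments '[[[0, 0, 0], [0, 0, 0], 64], [[0, 0, 0], [0, 0, 0], 64]]'

```text
clock: 19.95
tool_pos: [469.5, -183.6, 132.8]
eef_rot: [2.877, 1.26, 0.001]
wrist_force: [-0.6, -0.2, 0.2]
gripper_width: 64.2
grasp_force: 0.0
```

```bash
python3 - <<'E'
from h import *
c=calibration("wrist");f=grab_frame("wrist");cv2.imwrite("w6.png",f)
from scipy.spatial.transform import Rotation as Ro
print(Ro.from_rotvec(get_state()["eef_rot"]).as_matrix().round(3))
print(w2px(c,[469.4,-183.2,36])*1.25)
cv2.imwrite("pics/w6.png",cv2.resize(f,(640,480),interpolation=cv2.INTER_CUBIC))
E
```

```text
[[ 0.678  0.735  0.001]
 [ 0.735 -0.678 -0.   ]
 [ 0.     0.001 -1.   ]]
[314.8119761  250.03320663]
```

View pics/w6.png

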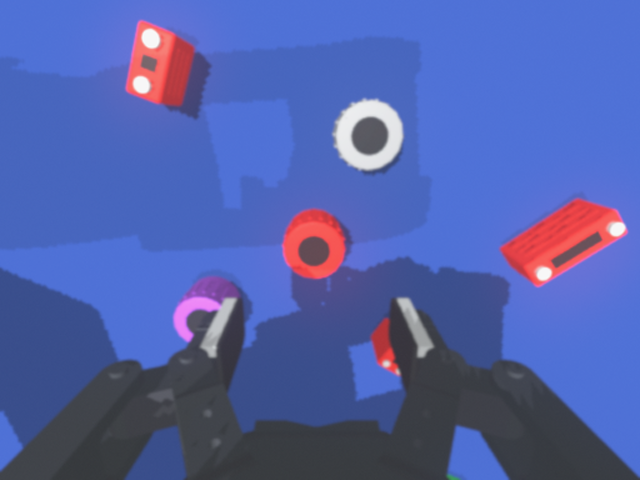

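The wide red cap's disc is at (314,251), matching the prediction, and the fingers are clear of the purple cap, the grey cap and the small square. I'll grip it.

Request:
apply_moves --increments '[[[0, 0, 0.8], [0, 0, 0], 64], [[0, 0, 0.8], [0, 0, 0], 64], [[0, 0, 0.6], [0, 0, 0], 64], [[0, 0, 0.28], [0, 0, 0], 64], [[0, 0, 0], [0, 0, 0], 64], [[0, 0, 0], [0, 0, 0], 30], [[0, 0, 0], [0, 0, 0], 30], [[0, 0, 0], [0, 0, 0], 30], [[0, 0, 0], [0, 0, 0], 30], [[0, 0, 0], [0, 0, 0], 30], [[0, 0, -0.8], [0, 0, 0], 30], [[0, 0, -0.8], [0, 0, 0], 30], [[0, 0, -0.9], [0, 0, 0], 30], [[0, 0, 0], [0, 0, 0], 30]]'

```text
clock: 21.75
tool_pos: [471.2, -184.8, 136.2]
eef_rot: [2.873, 1.256, 0.006]
wrist_force: [0.9, -0.5, -0.6]
gripper_width: 39.0
grasp_force: 35.5
```

Request:
apply_moves --increments '[[[0.753, -0.579, 0], [0, 0, 0], 30], [[0.753, -0.579, 0], [0, 0, 0], 30], [[0.753, -0.579, 0], [0, 0, 0], 30], [[0.753, -0.579, 0], [0, 0, 0], 30], [[0.753, -0.579, 0], [0, 0, 0], 30], [[0.753, -0.579, 0], [0, 0, 0], 30], [[0.753, -0.579, 0], [0, 0, 0], 30], [[0.753, -0.579, 0], [0, 0, 0], 30], [[0.753, -0.579, 0], [0, 0, 0], 30], [[0.753, -0.579, 0], [0, 0, 0], 30], [[0, 0, 0], [0, 0, 0], 30], [[0, 0, 0.6], [0, 0, 0], 30], [[0, 0, 0.6], [0, 0, 0], 30], [[0, 0, 0.5], [0, 0, 0], 30], [[0, 0, 0], [0, 0, 0], 30], [[0, 0, 0], [0, 0, 0], 30], [[0, 0, 0], [0, 0, 0], 30]]'

```text
clock: 23.88
tool_pos: [504.7, 194.7, 65.9]
eef_rot: [2.878, 1.257, 0.003]
wrist_force: [0.3, -0.1, -0.6]
gripper_width: 39.1
grasp_force: 35.5
```

Request:
apply_moves --increments '[[[-0.015, 0.02, 0.3], [0, 0, 0], 30], [[0, 0, 0.18], [0, 0, 0], 30], [[0, 0, 0.04], [0, 0, 0], 30], [[0, 0, 0], [0, 0, 0], 30], [[0, 0, 0], [0, 0, 0], 30]]'

```text
clock: 24.5
tool_pos: [503.7, 193.8, 44.2]
eef_rot: [-2.879, -1.258, 0.002]
wrist_force: [-3.8, -0.5, 7.8]
gripper_width: 38.7
grasp_force: 36.1
```

Request:
apply_moves --increments '[[[0, 0, 0], [0, 0, 0], 62], [[0, 0, 0], [0, 0, 0], 62], [[0, 0, 0], [0, 0, 0], 62], [[0, 0, -0.5], [0, 0, 0], 62], [[0, 0, -0.8], [0, 0, 0], 62], [[0, 0, -0.9], [0, 0, 0], 62], [[0, 0, 0], [0, 0, 0], 62]]'

```text
clock: 25.38
tool_pos: [506.4, 194.3, 135.2]
eef_rot: [2.877, 1.257, 0.01]
wrist_force: [-0.1, -0.2, 0.0]
gripper_width: 62.1
grasp_force: 0.0
```

Request:
apply_moves --increments '[[[-0.579, 0.772, 0], [0, 0, 0], 50], [[-0.579, 0.772, 0], [0, 0, 0], 50], [[-0.579, 0.772, 0], [0, 0, 0], 50], [[-0.579, 0.772, 0], [0, 0, 0], 50], [[-0.579, 0.772, 0], [0, 0, 0], 50], [[-0.579, 0.772, 0], [0, 0, 0], 50], [[-0.579, 0.772, 0], [0, 0, 0], 50], [[-0.579, 0.772, 0], [0, 0, 0], 50], [[-0.579, 0.772, 0], [0, 0, 0], 50], [[-0.579, 0.772, 0], [0, 0, 0], 50], [[-0.579, 0.772, 0], [0, 0, 0], 50], [[-0.579, 0.772, 0], [0, 0, 0], 50], [[-0.579, 0.772, 0], [0, 0, 0], 50], [[0, 0, 0], [0, 0, 0], 50]]'

```text
clock: 27.12
tool_pos: [593.6, -302.4, 130.7]
eef_rot: [-2.881, -1.253, 0.001]
wrist_force: [-0.2, -0.1, -0.7]
gripper_width: 50.0
grasp_force: 0.0
```

Request:
apply_moves --increments '[[[0, 0, 0], [0, 0, 1], 50], [[0, 0, 0], [0, 0, 1], 50], [[0, 0, 0], [0, 0, 1], 50], [[0, 0, 0], [0, 0, 1], 50], [[0, 0, 0], [0, 0, 1], 50], [[0, 0, 0], [0, 0, 1], 50], [[0, 0, 0], [0, 0, 1], 50], [[0, 0, 0], [0, 0, 1], 50], [[0, 0, 0], [0, 0, 1], 50], [[0, 0, 0], [0, 0, 1], 50], [[0, 0, 0], [0, 0, 0.3], 50], [[0, 0, 0], [0, 0, 0], 50], [[0, 0, 0], [0, 0, 0], 50]]'

```text
clock: 28.75
tool_pos: [594.0, -299.5, 131.9]
eef_rot: [-3.139, 0.116, 0.0]
wrist_force: [0.2, 0.0, -0.9]
gripper_width: 50.0
grasp_force: 0.0
```

```bash
python3 - <<'E'
from h import *
c=calibration("wrist");f=grab_frame("wrist");cv2.imwrite("w7.png",f)
from scipy.spatial.transform import Rotation as Ro
s=get_state();print(s["qpos"],Ro.from_rotvec(s["eef_rot"]).as_matrix().round(3))
print(w2px(c,[595,-299.5,36])*1.25)
cv2.imwrite("pics/w7.png",cv2.resize(f,(640,480),interpolation=cv2.INTER_CUBIC))
E
```

```text
[-6.45101011e-01  4.99703985e-01  1.45539802e+00  3.04180486e-05
  1.18665818e+00  9.99867852e-01] [[ 0.997 -0.074 -0.   ]
 [-0.074 -0.997  0.   ]
 [-0.    -0.    -1.   ]]
[314.35644154 250.67598296]
```

View pics/w7.png

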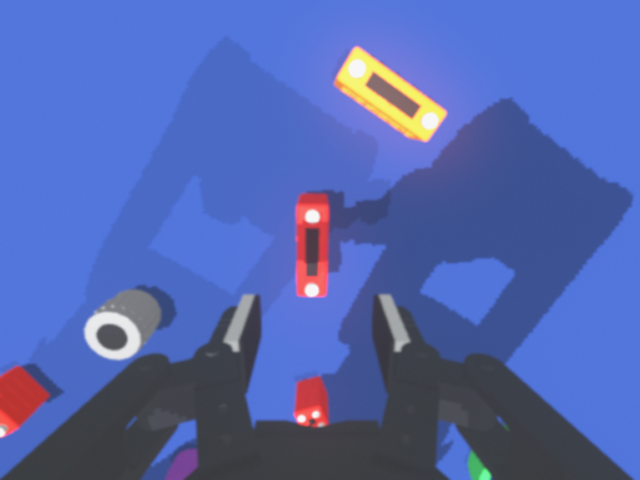

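The long red cover is centred at (312,252) and aligned with the jaws. The orange look-alike at (392,93) is well clear. I'll grip it.

Request:
apply_moves --increments '[[[0, 0, 0.8], [0, 0, 0], 50], [[0, 0, 0.8], [0, 0, 0], 50], [[0, 0, 0.6], [0, 0, 0], 50], [[0, 0, 0.25], [0, 0, 0], 50], [[0, 0, 0], [0, 0, 0], 50], [[0, 0, 0], [0, 0, 0], 10], [[0, 0, 0], [0, 0, 0], 10], [[0, 0, 0], [0, 0, 0], 10], [[0, 0, 0], [0, 0, 0], 10], [[0, 0, 0], [0, 0, 0], 10], [[0, 0, -0.8], [0, 0, 0], 10], [[0, 0, -0.8], [0, 0, 0], 10], [[0, 0, -0.9], [0, 0, 0], 10], [[0, 0, 0], [0, 0, 0], 10]]'

```text
clock: 30.55
tool_pos: [596.0, -301.1, 138.0]
eef_rot: [3.135, -0.118, 0.009]
wrist_force: [0.8, -0.1, -1.0]
gripper_width: 19.2
grasp_force: 34.9
```

Request:
apply_moves --increments '[[[0, 0, 0], [0, 0, -0.3], 10], [[-0.029, -0.941, 0], [0, 0, 0], 10], [[-0.029, -0.941, 0], [0, 0, 0], 10], [[-0.029, -0.941, 0], [0, 0, 0], 10], [[-0.029, -0.941, 0], [0, 0, 0], 10], [[-0.029, -0.941, 0], [0, 0, 0], 10], [[-0.029, -0.941, 0], [0, 0, 0], 10], [[-0.029, -0.941, 0], [0, 0, 0], 10], [[-0.029, -0.941, 0], [0, 0, 0], 10], [[-0.029, -0.941, 0], [0, 0, 0], 10], [[-0.029, -0.941, 0], [0, 0, 0], 10], [[-0.029, -0.941, 0], [0, 0, 0], 10], [[-0.029, -0.941, 0], [0, 0, 0], 10], [[-0.029, -0.941, 0], [0, 0, 0], 10], [[0, 0, 0], [0, 0, 0], 10], [[0, 0, 0], [0, 0, 0], 10], [[0, 0, 0.5], [0, 0, 0], 10], [[0, 0, 0.5], [0, 0, 0], 10], [[0, 0, 0], [0, 0, 0], 10], [[0, 0, 0], [0, 0, 0], 10]]'

```text
clock: 33.05
tool_pos: [602.9, 189.4, 93.7]
eef_rot: [3.141, -0.077, -0.001]
wrist_force: [-0.7, -0.1, -0.6]
gripper_width: 19.4
grasp_force: 34.9
```

```bash
python3 - <<'E'
from h import *
s=get_state();print(s["tool_pos"],s["eef_rot"])
g=grab_frame("wrist");f=grab_frame("scene")
cv2.imwrite("pics/s8.png",np.hstack([cv2.resize(f[180:300,290:420],(433,400),interpolation=cv2.INTER_CUBIC),cv2.resize(g,(360,400))]))
E
```

```text
[602.91835778 189.3687627   93.70620655] [ 3.14056420e+00 -7.74830655e-02 -9.93154958e-04]
```

View pics/s8.png

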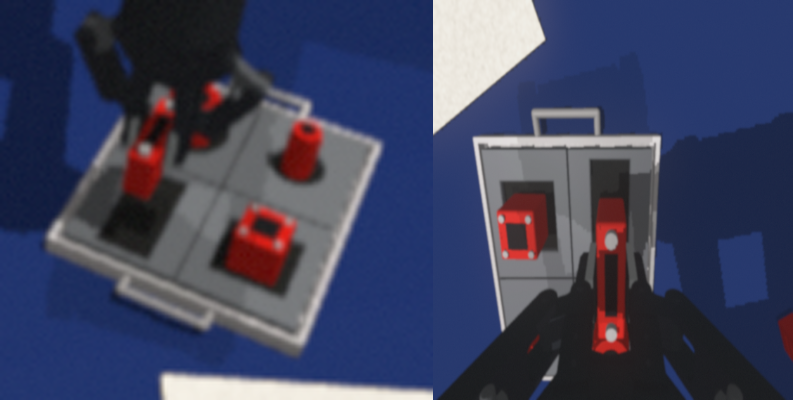

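The slim cap, square and wide cap all stand in their pockets, and the long cover is above its own pocket. I'll lower it.

Request:
apply_moves --increments '[[[0.04, 0, 0.5], [0, 0, 0], 10], [[0, 0, 0.5], [0, 0, 0], 10], [[0, 0, 0.2], [0, 0, 0], 10], [[0, 0, 0], [0, 0, 0], 10], [[0, 0, 0], [0, 0, 0], 10], [[0, 0, 0], [0, 0, 0], 10]]'

```text
clock: 33.9
tool_pos: [604.3, 189.7, 45.5]
eef_rot: [3.141, -0.077, -0.001]
wrist_force: [-0.2, 0.2, 0.3]
gripper_width: 19.1
grasp_force: 35.2
```

Request:
apply_moves --increments '[[[0, 0, 0.03], [0, 0, 0], 10], [[0, 0, 0], [0, 0, 0], 42], [[0, 0, 0], [0, 0, 0], 42], [[0, 0, 0], [0, 0, 0], 42], [[0, 0, -0.5], [0, 0, 0], 42], [[0, 0, -0.8], [0, 0, 0], 42], [[0, 0, -0.9], [0, 0, 0], 42], [[-0.6, 0.6, -0.6], [0, 0, 0], 42], [[-0.6, 0.6, -0.6], [0, 0, 0], 42], [[-0.6, 0.6, -0.6], [0, 0, 0], 42], [[-0.6, 0.6, -0.6], [0, 0, 0], 42], [[-0.6, 0.6, -0.6], [0, 0, 0], 42], [[0, 0.6, 0], [0, 0, 0], 42], [[0, 0.6, 0], [0, 0, 0], 42], [[0, 0, 0], [0, 0, 0], 42], [[0, 0, 0], [0, 0, 0], 42]]'

```text
clock: 35.9
tool_pos: [476.6, 28.1, 253.6]
eef_rot: [-3.14, 0.077, -0.002]
wrist_force: [0.1, 0.1, 0.8]
gripper_width: 41.9
grasp_force: 0.0
```

```bash
python3 - <<'E'
from h import *
f=grab_frame("scene");g=grab_frame("side")
cv2.imwrite("pics/s9.png",np.vstack([cv2.resize(f[130:300,130:420],(512,300),interpolation=cv2.INTER_CUBIC),cv2.resize(g[110:320,180:480],(512,300),interpolation=cv2.INTER_CUBIC)]))
E
```

```text
(no output)
```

View pics/s9.png

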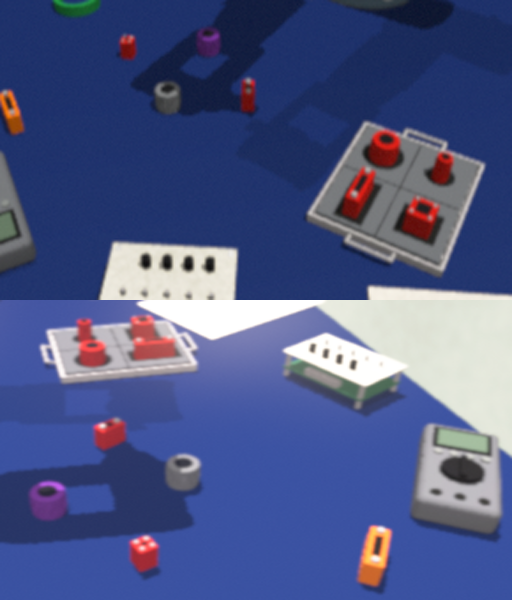

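All four covers stand upright in their own pockets: wide cap (384,147), slim cap (442,167), long cover (360,193) and square (421,216). The short cover (248,95), small square (127,46), grey and purple caps and the orange bar are still standing in their places. I'll hand the job in.

```bash
python3 -c "
from cell import *
print(close_job())"
```

```text
the job is handed in; nothing more can be done
None
```

The job is handed in: all four covers stand upright in their matching pockets, the short cover and small square cover were left where they stood, and it took about 36 s of the 96 s allowed.

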